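Take an arched plaque from the tile carrier and lean it up to check its glaze

ROBOT

A 6-joint arm with a two-finger parallel gripper is mounted at the origin on the work surface. World frame = base frame: x ahead of the robot, y to its left, z up, the work surface at z = 0. Lengths are in mm, angles in rad, forces in N, time in s.
With the tool pointing down it reaches from about 275 to 775 mm from the base axis. Payload 14.6 kg.
Tool frame: the origin (TCP) lies between the finger pads; the fingertips stand 14 mm ahead of it and the grasp point (between the pads) lies 5 mm behind it; z points along the fingers, y is the line along which they close (so a half turn about z gives the same grasp; the last joint's range is limited). The gripper opens to 85 mm and grips with 20 to 120 N. Pads are 22 mm wide; open, the fingers measure 114 mm over their backs; the gripper's body (76 mm by 85 mm) begins 54 mm behind the grasp point. The pads swing forward as they close: fully open they stand 13 mm farther back than shut.
Start: joints at [0.996, 0.263, -0.048, 1.259, 0, 1.415], TCP at [213.983, 479.416, 224.278] pointing down, gripper open.
Joint ranges: [-2.65, 2.65], [-0.89, 1.7], [-1.18, 1.37], [-2.13, 2.11], [-1.35, 1.29], [-3.14, 3.14]. Speed limits (rad/s): [1.89, 1.89, 2.57, 2.79, 3.14, 3.14].

INTERFACE

Orientations are given as a unit quaternion [x, y, z, w].
In Python, from bench import robot gives the robot as it stands.
- The arm moves only by the tool jog_arm, never from a script. Its arguments are lists of equal length, an entry for each row: "offset": the shift along the tool's x, y, z in units of 50 mm (1.0 is 50 mm), a list of three; "dr": the turn, a rotation vector about the tool's x, y, z in units of 6 degrees (1.0 is 6 degrees), a list of three; "claw": the closure, from -1 (fully open) to 1 (shut). A call has exactly 5 rows; each row shifts and turns the commanded pose from where the row before left it, along the tool's axes as they then stand; what a row does not reach is not made up. A row lasts 1/8 s, in which the tool goes at most 62.5 mm and 10.7 degrees, less where a joint would pass 70% of its speed; a pose out of reach is approached as far as the arm can. A call is refused whole if a number of a shift passes 1 or a number of a turn 1, either way. A call with a gripper value outside its range is refused whole. The fingers move at their own pace and stop on an object; "newtons" is the grip in N (left out, the last holds). Time passes only in rows, so rows that do not move let the fingers close, or fill a call up. It gives the time, the measured TCP pose, the force, the opening and the grip force at its end, in the units of the state.
- robot.read_state(): the state, without advancing time (a new reading comes with each control period).
- robot.grab_frame(name): name is "side" or "top" or "wrist"; returns the picture (384x512x3 uint8, blue, green, red); there is no depth.
- robot.calibration(name): a dict with "K" (3x3 intrinsics, pixels), "R" (3x3) and "t" (3): a world point X has camera coordinates R X + t. Camera axes: x right, y down, z forward; pixel columns grow to the right and rows downward; lengths in mm; the calibration is good to about 2 mm. A picture is of the moment at which its call begins: read the wrist's pose just before it. calibration takes no time and is no camera call; for the wrist camera it gives the pose at the moment of the call.
- robot.finish_job(): hands the job in; it is judged then, once.
The state is a dict: "time_s": time; "q": joint angles; "qvel": joint speeds; "tau": joint torques, N m; "tcp_pos": TCP position; "eef_rot": TCP orientation; "wrist_force": force on the tool from outside, world axes, zero at the start; "ft_torque": the same for the moment, N m; "opening": finger opening in mm; "grip_force": force on a finger pad.
Only numpy, scipy, OpenCV 4.12 (cv2) and the standard library are available. Lean on these libraries where they do the work, as an engineer would, in place of code of your own. Each camera call takes 0.05 s, during which the arm holds its last target. There are 200 camera calls.

TASK

Three decorated tiles stand in the wooden carrier under a steel hasp: swing the hasp off its catch, about a quarter turn to the side, and leave it there clear of the tiles. Draw the round-topped (arched) plaque up out of its slot, raise it until all of it is above the top of the carrier and lean it to about 45 degrees, glazed face looking up and arched end higher, so that the glaze can be inspected. Finish holding it still like that in the gripper, do not put it down, and leave the other two tiles and everything else on the bench where they stand.

Things in the scene. Friction and masses are not known exactly. Their poses are not given: they have to be found in the camera images.
- carrier: Fixed plywood tile carrier, base 260x150x12 mm. Origin: on the bench under the middle slot; x points away from the robot within 0.3 rad. Slots at x = -52, 0, +52 mm, each 12.5 mm wide (x), 104 long (y), floor 12 mm above the bench, ribs up to 52 mm. Posts 10x60 mm, 136 tall, at x = -118 mm (the catch, a headed stud up to 151 mm) and x = +118 mm (the hasp's pivot).
- hasp (a joint): Hasp angle (rad) about a vertical pivot: 0 = strap across the tops of all three tiles, hooked on the catch; grows as its free end swings towards the carrier's +y side (clockwise from above); 1.57 = quarter turn; stop at 1.75. Stays where left (friction 0.12 N m). Flat steel strap 20 mm wide, 5 thick, underside 137 mm above the bench, 5 mm over the tile tops.
- hasp_hinge (a point): Pivot of the hasp, at its strap's underside, 137 mm above the bench; the axis is vertical.
- hasp_knob (a point): Point on the axis of the hasp's round upright wooden knob (20 mm diameter, standing from 142 to 178 mm above the bench), 163 mm above the bench, 190 mm from the pivot along the strap.
- plaque: The arched plaque: ceramic tile 10 mm thick (x), 100 wide (y), 120 tall (z), straight sides to 70 mm, then a half round; about 0.24 kg. Origin: centre of its bottom edge. +x is the normal of the white painted glazed face (back: bare terracotta). Starts upright in any of the three slots, glazed face along the carrier's +x, away from the robot; 42 mm of air to the next tile.
- plaque_top (a point): Middle of the plaque's arched top, 120 mm from its bottom edge along its z.
- square_tile: Bystander in another slot: plain rectangular tile of the same thickness, width and height (10 x 100 x 120 mm). Origin: centre of its bottom.
- stepped_tile: Bystander in another slot: tile of the same size, 100 mm wide up to 95 mm, then stepped in to 60 mm wide up to 120 mm. Origin: centre of its bottom.
- glaze_jar: Bystander: clear lidded jar, 50 mm diameter, 65 mm tall, standing on the bench beside the carrier. Origin: centre of its bottom.
- brush: Bystander: brush 190 mm long lying on the bench beside the carrier.
- bowl: Bystander: terracotta bowl, 110 mm diameter, 45 mm tall. Origin: centre of its bottom.
- mug: Bystander: white cup, 72 mm diameter, 85 mm tall. Origin: centre of its bottom.
- weight: Bystander: brass weight, 60 mm diameter, 45 mm tall. Origin: centre of its bottom.
Not all that is in view belongs to the job. Leave any red look-alike of the plaque alone.

How it is judged:
By the outcome, as a careful person would: the job done as asked, in the order asked, and still so for the second after the job is handed in, while the arm keeps its last pose, push and grip.
It also fails if it takes over 48 s, if anything falls off the work surface, if the arm or the gripper's body presses on something with over 40 N, if the wrist force passes 120 N, or if a joint passes its speed limit or range.

## Working session

There is one attempt and no reset: what is moved stays moved. The work goes in short steps, Python scripts to look and compute and a tool call to move; the robot and the scene stay as the last step left them, time stands still between calls to the robot, and variables do not carry over. Pictures are saved under pics/ and viewed, at most 10 in all, crops included, and the job is handed in when it is done.

Besides the shell and the picture viewer there is one more tool, called in YAML: its name, and indented under it one key for each argument. jog_arm: Moves the arm, as the interface text tells. Its arguments: {"type":"object","properties":{"offset":{"type":"array","items":{"type":"array","items":{"type":"number"}}},"dr":{"type":"array","items":{"type":"array","items":{"type":"number"}}},"claw":{"type":"array","items":{"type":"number"}},"newtons":{"type":"number"}},"required":["offset","dr","claw"]}

```bash
mkdir -p pics; ls
python3 - <<'E'
from bench import robot
import cv2,numpy as np
for n in("side","top"):
    f=robot.grab_frame(n); cv2.imwrite(f"pics/{n}0.png",f); c=robot.calibration(n)
    R=np.array(c["R"]);t=np.array(c["t"]); print(n,np.round(c["K"],1).tolist(),np.round(R,3).tolist(),np.round(-R.T@t,0))
s=robot.read_state();print(s)
E
```

```text
pics
side [[465.0, 0.0, 258.1], [0.0, 465.0, 186.0], [0.0, 0.0, 1.0]] [[0.951, -0.309, 0.021], [-0.191, -0.638, -0.746], [0.244, 0.705, -0.666]] [ 205. -861.  904.]
top [[441.7, 0.0, 258.5], [0.0, 441.7, 188.7], [0.0, 0.0, 1.0]] [[-0.006, -1.0, -0.025], [-0.99, 0.01, -0.141], [0.141, 0.024, -0.99]] [ 327.  -37. 1299.]
{'time_s': 0.1, 'q': array([ 9.95721766e-01,  2.63502210e-01, -4.88627489e-02,  1.25940930e+00,
        1.00043090e-05,  1.41550625e+00]), 'qvel': array([-0.000837  , -0.00272851,  0.00158036,  0.00155746, -0.00097067,
        0.00085575]), 'tau': array([ 3.18113394e-03, -6.38580465e+01,  3.85060608e+01,  1.01131137e-02,
       -1.16935967e-04, -5.17479657e-05]), 'tcp_pos': array([213.83013162, 479.20595871, 223.86306794]), 'eef_rot': array([ 2.08354486e-01,  9.78053255e-01, -4.54936278e-04, -1.79291537e-04]), 'wrist_force': array([ 0.42754272,  0.83975994, -0.88501415]), 'ft_torque': array([-0.01536712,  0.00818725, -0.04457765]), 'grip_force': 0.0, 'opening': 84.98806730154891}
```

Run:
```python
import cv2,numpy as np
a=cv2.imread("pics/side0.png");b=cv2.imread("pics/top0.png")
cv2.imwrite("pics/both0.png",cv2.resize(np.vstack([a,b]),None,fx=.78,fy=.78))
```

```text
(no output)
```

View pics/top0.png

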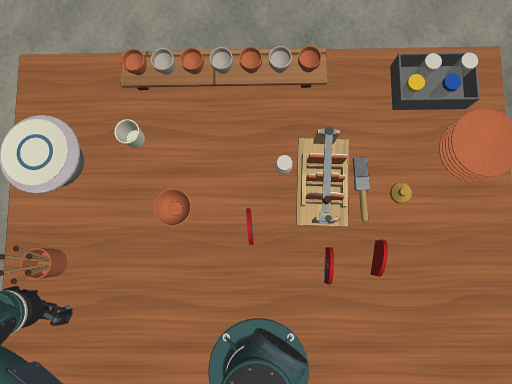

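View pics/side0.png

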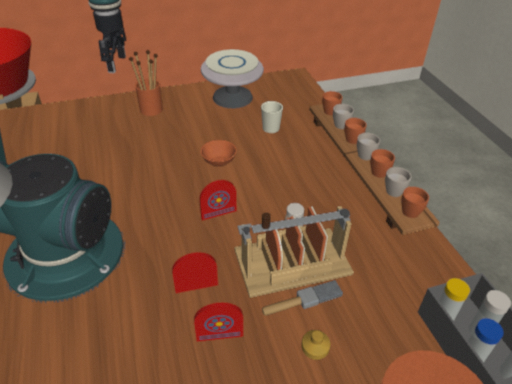

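The top view shows the carrier at (323,182), with the pivot at the far end (329,131) and the knob near (326,200). The glaze jar is at (284,163) and the brush at (362,185). Three red look-alikes stand at (250,226), (329,265) and (380,257), all outside the carrier. So the plaque is one of the three tiles in the carrier, and a close crop should show which.

Run:
```python
import cv2,numpy as np
a=cv2.imread("pics/side0.png")[195:300,225:365];b=cv2.imread("pics/top0.png")[120:235,285:385]
A=cv2.resize(a,None,fx=3.2,fy=3.2,interpolation=2);B=cv2.resize(b,None,fx=3.4,fy=3.4,interpolation=2)
c=np.zeros((400,800,3),np.uint8);c[:A.shape[0],:A.shape[1]]=A;c[:B.shape[0],455:455+B.shape[1]]=B
cv2.imwrite("pics/crop0.png",c)
```

```text
(no output)
```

View pics/crop0.png

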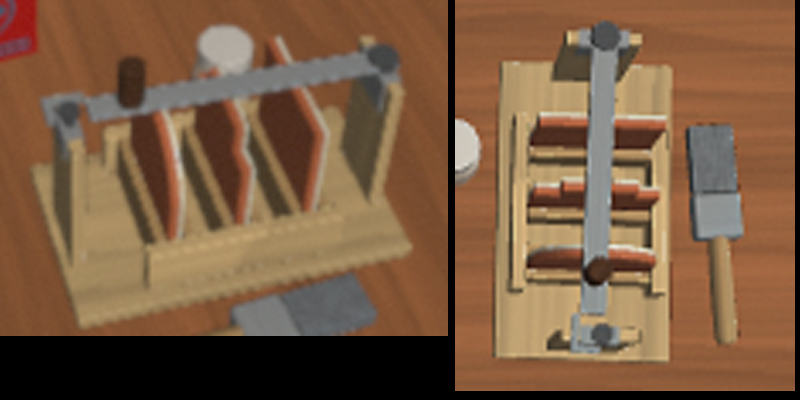

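The arched plaque is in the near slot: crop (590,258), full image about (325,196), directly under the knob. The stepped tile is in the middle slot and the square tile in the far one. Candidates were the three red look-alikes at (250,226), (329,265) and (380,257), plus those two tiles; I choose the near slot. Next I locate the carrier from these pixels.

```bash
cat > h.py <<'E'
from bench import robot
import numpy as np
def cal(n):
    c=robot.calibration(n);return [np.array(c[k],float) for k in("K","R","t")]
def ray(n,p,c=None):
    K,R,t=c or cal(n); d=R.T@np.linalg.inv(K)@np.array([p[0],p[1],1.]); return -R.T@t,d/np.linalg.norm(d)
def onz(n,p,z):
    o,d=ray(n,p);return o+d*(z-o[2])/d[2]
def tri(r):
    A=sum(np.eye(3)-np.outer(d,d) for o,d in r);b=sum((np.eye(3)-np.outer(d,d))@o for o,d in r);return np.linalg.solve(A,b)
def proj(n,X):
    K,R,t=cal(n);p=K@(R@np.array(X)+t);return p[:2]/p[2]
E
python3 - <<'E'
from h import *
np.set_printoptions(precision=1,suppress=True)
T=lambda p:(285+(p[0]-455)/3.4-.35,120+p[1]/3.4-.35)
S=lambda p:(225+p[0]/3.2-.35,195+p[1]/3.2-.35)
C=[onz("top",T(p),12) for p in [(502,62),(671,67),(668,359),(496,357)]]
for c in C: print(c)
print("sizes",[np.linalg.norm(C[i]-C[(i+1)%4]) for i in range(4)])
c=sum(C)/4;f=C[0]+C[1]-C[2]-C[3];l=C[0]+C[3]-C[1]-C[2]
print("centre",c,"yaws",np.arctan2(f[1],f[0]),np.arctan2(-l[0],l[1]))
print("side corners",[onz("side",S(p),12) for p in [(35,168),(80,325),(410,248)]])
for n,t,s in [("pivot",(605,35),(383,58)),("stud",(602,333),(68,108)),("knobtop",(601,266),(131,62))]:
    print(n,tri([ray("top",T(t)),ray("side",S(s))]),"top@z",[onz("top",T(t),z) for z in(151,178)],"side@",[onz("side",S(s),z) for z in(151,178)])
E
```

```text
[ 662.1 -125.8   12. ]
[ 655.7 -273.3   12. ]
[ 400.7 -261.9   12. ]
[ 403.5 -115.8   12. ]
sizes [np.float64(147.647241866069), np.float64(255.29568883002275), np.float64(146.15655297347723), np.float64(258.7946910168248)]
centre [ 530.5 -194.2   12. ] yaws -0.041723267421913734 -0.03145240227788295
side corners [array([ 406. , -118.4,   12. ]), array([ 396.5, -268.3,   12. ]), array([ 653.2, -275.9,   12. ])]
pivot [ 648.7 -198.4  140.6] top@z [array([ 646.6, -197.2,  151. ]), array([ 639. , -193.4,  178. ])] side@ [array([ 641.9, -207.4,  151. ]), array([ 626.2, -230.8,  178. ])]
stud [ 412.2 -188.1  150.4] top@z [array([ 412.8, -188.2,  151. ]), array([ 410.8, -184.7,  178. ])] side@ [array([ 411.3, -188.6,  151. ]), array([ 403.9, -212.7,  178. ])]
knobtop [ 459.2 -184.8  178.7] top@z [array([ 464.3, -188.9,  151. ]), array([ 461. , -185.3,  178. ])] side@ [array([ 467.2, -158.9,  151. ]), array([ 457.8, -184. ,  178. ])]
```

Measured against the given sizes: base 258x147 mm (nominal 260x150), pivot to stud 236 mm (nominal 236), knob top at z 178.7 mm (nominal 178). Carrier centre is about (530,-193), yaw about -0.042. Next I plan the transit to above the knob.

```bash
cat > plan.py <<'E'
from h import *
from scipy.spatial.transform import Rotation as Ro, Slerp
def plan(P,R=None,n=5,s=None):
    """P: list of tcp waypoints evenly spread over n rows; R: final rotation"""
    s=s or robot.read_state(); p=np.array(s["tcp_pos"]); r=Ro.from_quat(s["eef_rot"]); R=R or r
    W=np.vstack([p]+list(P)); u=np.linspace(0,len(W)-1,n+1)
    W=np.c_[[np.interp(u,range(len(W)),W[:,i]) for i in range(3)]].T
    sl=Slerp([0,1],Ro.concatenate([r,R]))(np.linspace(0,1,n+1)); O=[];D=[]
    for i in range(n):
        o=np.round(r.inv().apply(W[i+1]-p)/50,2); d=np.round((r.inv()*sl[i+1]).as_rotvec()*180/np.pi/6,2)
        O.append(o.tolist());D.append(d.tolist())
        p=p+r.apply(o*50); r=r*Ro.from_rotvec(d*6*np.pi/180)
    for k in range(0,n,5): print("offset",O[k:k+5],"\n dr",D[k:k+5])
    return p,r
def down(yaw):  # tool z down, tool y along yaw
    y=np.array([np.cos(yaw),np.sin(yaw),0]);z=np.array([0,0,-1.]);return Ro.from_matrix(np.c_[np.cross(y,z),y,z])
def st():
    s=robot.read_state();print("t",round(s["time_s"],2),"tcp",np.round(s["tcp_pos"],1),"q",np.round(s["q"],2),"F",np.round(s["wrist_force"],1),"open",round(s["opening"],1),"grip",s["grip_force"]);return s
E
python3 -c "
from plan import *
print(plan([[459,-188,260]],down(-.042),15))"
```

```text
offset [[-0.66, -0.68, -0.05], [-0.71, -0.62, -0.05], [-0.76, -0.57, -0.04], [-0.81, -0.5, -0.05], [-0.84, -0.44, -0.05]] 
 dr [[-0.0, 0.0, 0.76], [-0.0, 0.0, 0.76], [-0.0, 0.0, 0.76], [-0.0, 0.0, 0.76], [-0.0, 0.0, 0.76]]
offset [[-0.87, -0.37, -0.05], [-0.9, -0.3, -0.04], [-0.92, -0.23, -0.05], [-0.94, -0.15, -0.05], [-0.94, -0.08, -0.05]] 
 dr [[-0.0, 0.0, 0.76], [-0.0, 0.0, 0.76], [-0.0, 0.0, 0.76], [-0.0, 0.0, 0.76], [-0.0, 0.0, 0.75]]
offset [[-0.95, -0.0, -0.04], [-0.94, 0.07, -0.05], [-0.94, 0.15, -0.05], [-0.92, 0.22, -0.05], [-0.9, 0.29, -0.05]] 
 dr [[-0.0, 0.01, 0.76], [-0.01, -0.0, 0.76], [0.0, -0.0, 0.76], [0.0, -0.0, 0.76], [0.0, -0.0, 0.76]]
(array([ 459.04142078, -187.84069135,  260.09346132]), Rotation.from_matrix(array([[ 4.17346296e-02,  9.99128719e-01,  1.51672135e-04],
                            [ 9.99128638e-01, -4.17346908e-02,  4.25372457e-04],
                            [ 4.31331828e-04,  1.33787212e-04, -9.99999898e-01]])))
```

jog_arm:
  offset:
    - [-0.66,-0.68,-0.05]
    - [-0.71,-0.62,-0.05]
    - [-0.76,-0.57,-0.05]
    - [-0.81,-0.5,-0.05]
    - [-0.84,-0.44,-0.05]
  dr:
    - [0,0,0.76]
    - [0,0,0.76]
    - [0,0,0.76]
    - [0,0,0.76]
    - [0,0,0.76]
  claw: [0.1,0.1,0.1,0.1,0.1]
  newtons: 40

```text
time_s: 0.72
tcp_pos: [295.9, 255.5, 236.7]
eef_rot: [0.399, 0.917, -0.0, -0.0]
wrist_force: [1.0, -0.2, -0.3]
opening: 38.8
grip_force: 0.0
```

jog_arm:
  offset:
    - [-0.87,-0.37,-0.05]
    - [-0.9,-0.3,-0.05]
    - [-0.92,-0.23,-0.05]
    - [-0.94,-0.15,-0.05]
    - [-0.94,-0.08,-0.05]
  dr:
    - [0,0,0.76]
    - [0,0,0.76]
    - [0,0,0.76]
    - [0,0,0.76]
    - [0,0,0.76]
  claw: [0.1,0.1,0.1,0.1,0.1]

```text
time_s: 1.35
tcp_pos: [377.5, 33.0, 249.3]
eef_rot: [0.572, 0.82, 0.0, -0.0]
wrist_force: [0.9, 1.6, 0.7]
opening: 37.9
grip_force: 0.0
```

jog_arm:
  offset:
    - [-0.95,0,-0.05]
    - [-0.94,0.07,-0.05]
    - [-0.94,0.15,-0.05]
    - [-0.92,0.22,-0.05]
    - [-0.5,0.15,-0.05]
  dr:
    - [0,0,0.76]
    - [0,0,0.76]
    - [0,0,0.76]
    - [0,0,0.76]
    - [0,0,0.76]
  claw: [0.1,0.1,0.1,0.1,0.1]

```text
time_s: 1.98
tcp_pos: [451.5, -170.0, 261.3]
eef_rot: [0.723, 0.69, -0.0, -0.0]
wrist_force: [1.1, -0.1, -0.2]
opening: 38.2
grip_force: 0.0
```

Run:
```python
from plan import *
import cv2
np.set_printoptions(precision=1,suppress=True)
c=cal("wrist");f=robot.grab_frame("wrist");cv2.imwrite("pics/w1.png",f)
np.savez("w1.npz",K=c[0],R=c[1],t=c[2]);print(c[0],-c[1].T@c[2]);st()
for X in [(459,-190,178),(648,-198,142),(412,-188,151)]: print(X,proj("wrist",X))
```

```text
[[328.3   0.  250.7]
 [  0.  328.3 189.8]
 [  0.    0.    1. ]] [455.4 -86.1 411.3]
t 2.02 tcp [ 452.4 -171.8  261.3] q [-0.5  0.2 -0.1  1.3 -0.   1.1] F [-0.7 -1.3 -1.5] open 38.2 grip 0.0
(459, -190, 178) [260.9 216.8]
(648, -198, 142) [476.  198.3]
(412, -188, 151) [204.7 204.6]
```

View pics/w1.png

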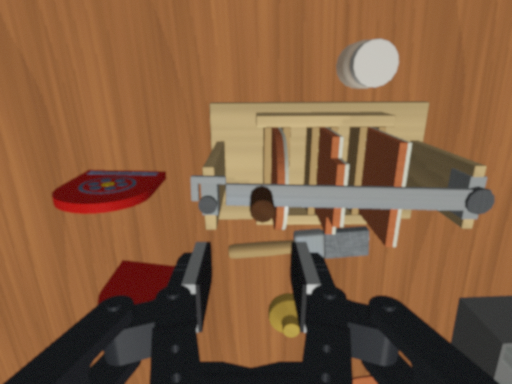

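The wrist view shows the knob top near (262,211), the pivot disc at (480,201), the stud at (208,204), and the arched plaque at (280,178) right beside the knob. I cast those pixels onto their heights.

Run:
```python
from plan import *
import cv2
np.set_printoptions(precision=1,suppress=True)
d=np.load("w1.npz");c=[d[k] for k in "KRt"]
f=cv2.imread("pics/w1.png").astype(int)
hsv=cv2.cvtColor(f.astype(np.uint8),cv2.COLOR_BGR2HSV)
m=(hsv[...,2]<95);m[:180]=0;m[225:]=0;m[:,:245]=0;m[:,285:]=0
y,x=np.nonzero(m);print("knob px",x.min(),x.max(),y.min(),y.max())
def oz(p,z):
    o,r=ray(None,p,c);return o+r*(z-o[2])/r[2]
for n,p,z in [("knobtop",(262,211),178),("knobbase",(262,190),142),("pivot",(480,201),147),("stud",(208,204),151),("base+y-x",(210,103),12),("base+y+x",(428,103),12),("glazetop-end",(285,229),60)]: print(n,oz(p,z))
s=robot.read_state()
plan([[459,-188,215],[459,-188,160]],down(-.042),5)
```

```text
knob px 250 275 180 220
knobtop [ 459.3 -183.3  178. ]
knobbase [ 460.6 -178.6  142. ]
pivot [ 647.5 -195.8  147. ]
stud [ 414.1 -185.9  151. ]
base+y-x [ 405.9 -112.    12. ]
base+y+x [ 662.5 -124.3   12. ]
glazetop-end [ 487.5 -256.6   60. ]
offset [[-0.13, 0.06, 0.37], [-0.12, 0.06, 0.37], [-0.07, 0.03, 0.41], [0.0, -0.0, 0.44], [0.0, -0.0, 0.44]] 
 dr [[-0.0, 0.0, -0.02], [-0.0, 0.0, -0.02], [-0.0, 0.0, -0.01], [-0.0, 0.0, -0.02], [-0.0, 0.01, -0.02]]
```

jog_arm:
  offset:
    - [-0.14,0.07,0.3]
    - [-0.13,0.07,0.3]
    - [0,0,0.5]
    - [0,0,0.5]
    - [0,0,0.42]
  dr:
    - [0,0,-0.03]
    - [0,0,-0.03]
    - [0,0,-0.02]
    - [0,0,0]
    - [0,0,0]
  claw: [0.1,0.1,0.1,0.1,0.1]

```text
time_s: 2.65
tcp_pos: [457.0, -180.9, 158.9]
eef_rot: [0.719, 0.695, -0.0, -0.001]
wrist_force: [0.0, -0.0, -0.1]
opening: 38.5
grip_force: 0.0
```

jog_arm:
  offset:
    - [0,0,0]
    - [0,0,0]
    - [0,0,0]
    - [0,0,0]
    - [0,0,0]
  dr:
    - [0,0,0]
    - [0,0,0]
    - [0,0,0]
    - [0,0,0]
    - [0,0,0]
  claw: [0.6,0.6,0.6,0.6,0.6]
  newtons: 30

```text
time_s: 3.28
tcp_pos: [459.5, -181.4, 160.2]
eef_rot: [0.719, 0.695, 0.001, 0.001]
wrist_force: [18.2, -1.9, -26.5]
opening: 18.5
grip_force: 30.1
```

Run:
```python
from plan import *
import cv2
s=st(); p=s["tcp_pos"]
v=p[:2]-[648,-197.5]; print("radius",np.linalg.norm(v))
A=[Ro.from_euler('z',-a).apply([v[0],v[1],0])+[648,-197.5,p[2]] for a in np.linspace(0,1.58,16)[1:]]
print(plan(A,None,15)[0])
```

```text
t 3.27 tcp [ 459.5 -181.4  160.2] q [-0.54  0.24 -0.26  1.07  0.    1.06] F [ 18.2  -1.9 -26.5] open 18.5 grip 30.13536036014557
radius 189.1972400906013
offset [[0.4, 0.04, 0.0], [0.39, 0.08, 0.0], [0.37, 0.13, 0.0], [0.37, 0.16, 0.0], [0.34, 0.2, 0.0]] 
 dr [[0.0, 0.0, 0.0], [0.0, 0.0, 0.0], [0.0, 0.0, 0.0], [0.0, 0.0, 0.0], [0.0, 0.0, 0.0]]
offset [[0.32, 0.24, 0.01], [0.3, 0.26, -0.0], [0.26, 0.3, -0.0], [0.24, 0.33, -0.0], [0.19, 0.34, 0.0]] 
 dr [[0.0, 0.0, 0.0], [0.0, 0.0, 0.0], [0.0, 0.0, 0.0], [0.0, 0.0, 0.0], [0.0, 0.0, 0.0]]
offset [[0.16, 0.37, 0.0], [0.12, 0.38, 0.0], [0.08, 0.39, 0.0], [0.04, 0.39, 0.01], [-0.0, 0.4, -0.0]] 
 dr [[0.0, 0.0, 0.0], [0.0, 0.0, 0.0], [0.0, 0.0, 0.0], [0.0, 0.0, 0.0], [0.0, 0.0, 0.0]]
[665.7479761   -9.07808743 160.03119985]
```

The opening of 18.5 mm is under the 20 mm knob diameter and there is a side load, so the grip is off axis in y. I'll regrip better centred.

jog_arm:
  offset:
    - [0,0,0]
    - [0,0,0]
    - [-0.08,0.06,0]
    - [-0.04,0,0]
    - [0,0,0]
  dr:
    - [0,0,0]
    - [0,0,0]
    - [0,0,0]
    - [0,0,0]
    - [0,0,0]
  claw: [0.3,0.3,0.3,0.3,0.3]
  newtons: 20

```text
time_s: 3.9
tcp_pos: [460.4, -188.1, 160.8]
eef_rot: [0.719, 0.695, -0.0, 0.0]
wrist_force: [0.0, -0.4, -0.4]
opening: 30.3
grip_force: 0.0
```

jog_arm:
  offset:
    - [0,0,0]
    - [0,0,0]
    - [0,0,0]
    - [0,0,0]
    - [0,0,0]
  dr:
    - [0,0,0]
    - [0,0,0]
    - [0,0,0]
    - [0,0,0]
    - [0,0,0]
  claw: [0.6,0.6,0.6,0.6,0.6]
  newtons: 20

```text
time_s: 4.53
tcp_pos: [459.6, -187.8, 160.8]
eef_rot: [0.719, 0.695, -0.001, -0.0]
wrist_force: [-6.2, 0.9, 5.1]
opening: 18.8
grip_force: 19.4
```

Run:
```python
from plan import *
s=st(); p=s["tcp_pos"]
v=p[:2]-[648,-197]; print("radius",np.linalg.norm(v))
A=[Ro.from_euler('z',-a).apply([v[0],v[1],0])+[648,-197,p[2]] for a in np.linspace(0,1.57,16)[1:]]
print(plan(A,None,15)[0])
```

```text
t 4.53 tcp [ 459.6 -187.8  160.8] q [-0.55  0.24 -0.25  1.08 -0.    1.05] F [-6.2  0.9  5.1] open 18.8 grip 19.402713775634766
radius 188.62180308064407
offset [[0.39, 0.03, -0.0], [0.39, 0.06, -0.0], [0.38, 0.11, -0.0], [0.37, 0.15, -0.0], [0.35, 0.18, -0.0]] 
 dr [[0.0, 0.0, 0.0], [0.0, 0.0, 0.0], [0.0, 0.0, 0.0], [0.0, 0.0, 0.0], [0.0, 0.0, 0.0]]
offset [[0.33, 0.22, -0.0], [0.3, 0.25, -0.0], [0.27, 0.29, -0.0], [0.25, 0.31, -0.0], [0.21, 0.33, -0.0]] 
 dr [[0.0, 0.0, 0.0], [0.0, 0.0, 0.0], [0.0, 0.0, 0.0], [0.0, 0.0, 0.0], [0.0, 0.0, 0.0]]
offset [[0.17, 0.36, -0.0], [0.14, 0.37, -0.0], [0.1, 0.38, -0.01], [0.05, 0.39, 0.0], [0.02, 0.39, 0.0]] 
 dr [[0.0, 0.0, 0.0], [0.0, 0.0, 0.0], [0.0, 0.0, 0.0], [0.0, 0.0, 0.0], [0.0, 0.0, 0.0]]
[656.92273624  -8.49057792 161.00735537]
```

jog_arm:
  offset:
    - [0.39,0.03,0]
    - [0.39,0.06,0]
    - [0.38,0.11,0]
    - [0.37,0.15,0]
    - [0.35,0.18,0]
  dr:
    - [0,0,0]
    - [0,0,0]
    - [0,0,0]
    - [0,0,0]
    - [0,0,0]
  claw: [0.6,0.6,0.6,0.6,0.6]

```text
time_s: 5.15
tcp_pos: [489.0, -93.8, 160.8]
eef_rot: [0.719, 0.695, -0.001, -0.001]
wrist_force: [-6.1, 1.8, 5.8]
opening: 18.9
grip_force: 20.1
```

jog_arm:
  offset:
    - [0.33,0.22,0]
    - [0.3,0.25,0]
    - [0.27,0.29,0]
    - [0.25,0.31,0]
    - [0.21,0.33,0]
  dr:
    - [0,0,0]
    - [0,0,0]
    - [0,0,0]
    - [0,0,0]
    - [0,0,0]
  claw: [0.6,0.6,0.6,0.6,0.6]

```text
time_s: 5.78
tcp_pos: [561.7, -27.8, 160.5]
eef_rot: [0.719, 0.695, -0.0, -0.001]
wrist_force: [-4.0, 3.3, 1.2]
opening: 18.7
grip_force: 20.3
```

jog_arm:
  offset:
    - [0.17,0.36,0]
    - [0.14,0.37,0]
    - [0.1,0.38,0]
    - [0.05,0.39,0]
    - [0.02,0.39,0]
  dr:
    - [0,0,0]
    - [0,0,0]
    - [0,0,0]
    - [0,0,0]
    - [0,0,0]
  claw: [0.6,0.6,0.6,0.6,0.6]

```text
time_s: 6.4
tcp_pos: [657.9, -8.1, 160.6]
eef_rot: [0.719, 0.695, -0.0, -0.0]
wrist_force: [-1.1, 1.9, 1.2]
opening: 18.6
grip_force: 20.3
```

jog_arm:
  offset:
    - [0,0,0]
    - [0,0,0]
    - [0,0,0]
    - [0,0,-0.1]
    - [0,0,-0.5]
  dr:
    - [0,0,0]
    - [0,0,0]
    - [0,0,0]
    - [0,0,0]
    - [0,0,0]
  claw: [0.6,0.1,0.1,0.1,0.1]

```text
time_s: 7.02
tcp_pos: [656.8, -8.6, 190.4]
eef_rot: [0.719, 0.695, -0.001, -0.001]
wrist_force: [-0.5, 0.3, -0.1]
opening: 38.7
grip_force: 0.0
```

Run:
```python
from plan import *
print(plan([[630,-35,240],[478,-175,245]],down(-.042),8)[0])
```

```text
offset [[-0.14, -0.13, -0.25], [-0.13, -0.13, -0.25], [-0.14, -0.13, -0.24], [-0.14, -0.13, -0.25], [-0.73, -0.73, -0.03]] 
 dr [[-0.0, -0.0, 0.01], [-0.01, -0.0, 0.01], [0.0, -0.0, 0.01], [-0.0, -0.0, 0.01], [-0.0, -0.0, 0.0]]
offset [[-0.72, -0.73, -0.02], [-0.73, -0.74, -0.02], [-0.74, -0.73, -0.03]] 
 dr [[-0.01, -0.0, 0.01], [0.0, -0.0, 0.01], [-0.0, -0.0, 0.01]]
[ 477.79301887 -175.23480133  245.01615099]
```

jog_arm:
  offset:
    - [0,0,-0.5]
    - [-0.28,-0.26,-0.5]
    - [-0.5,-0.5,-0.1]
    - [-0.5,-0.5,0]
    - [-0.5,-0.5,0]
  dr:
    - [0,0,0.02]
    - [0,0,0.02]
    - [0,0,0.01]
    - [0,0,0]
    - [0,0,0]
  claw: [0.1,0.1,0.1,0.1,0.1]

```text
time_s: 7.65
tcp_pos: [565.4, -94.8, 246.3]
eef_rot: [0.721, 0.693, 0.0, 0.0]
wrist_force: [-0.3, 0.8, -0.7]
opening: 38.6
grip_force: 0.0
```

jog_arm:
  offset:
    - [-0.5,-0.5,0]
    - [-0.5,-0.5,0]
    - [-0.45,-0.5,0]
    - [-0.25,-0.36,0]
    - [0,0,0]
  dr:
    - [0,0,0]
    - [0,0,0]
    - [0,0,0]
    - [0,0,0]
    - [0,0,0]
  claw: [0.1,0.1,0.1,0.1,0.1]

```text
time_s: 8.28
tcp_pos: [469.2, -175.9, 246.5]
eef_rot: [0.722, 0.692, 0.0, 0.0]
wrist_force: [-0.1, 0.4, 0.1]
opening: 38.7
grip_force: 0.0
```

Run:
```python
from plan import *
import cv2
np.set_printoptions(precision=1,suppress=True)
c=cal("wrist");f=robot.grab_frame("wrist")
cv2.imwrite("pics/w2.png",f);np.savez("w2.npz",K=c[0],R=c[1],t=c[2]);st()
for X in [(478.5,-191.4,132),(648,-197,142),(656,-8,178)]: print(X,proj("wrist",X))
```

```text
t 8.32 tcp [ 469.9 -175.5  246.3] q [-0.5  0.2 -0.1  1.3  0.   1.1] F [0.9 0.2 0.4] open 38.3 grip 0.0
(478.5, -191.4, 132) [261.6 199.9]
(648, -197, 142) [466.3 202.4]
(656, -8, 178) [ 582.5 -100.7]
```

View pics/w2.png

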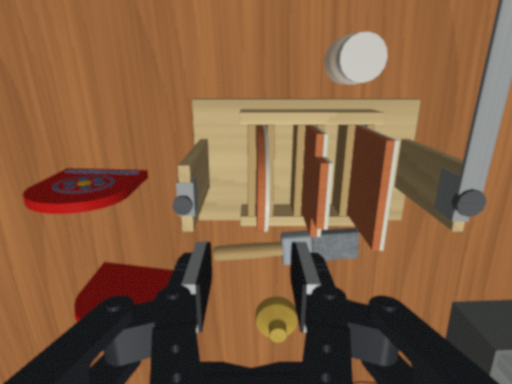

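The hasp strap is clear, now pointing away at the right (490,100). The plaque is a thin strip at (258–270, 125–230). I sample its top edge across rows.

Run:
```python
from plan import *
import cv2
np.set_printoptions(precision=1,suppress=True)
d=np.load("w2.npz");c=[d[k] for k in "KRt"];f=cv2.imread("pics/w2.png")
for r in (150,180,195,210,225): print(r,[f[r,x].tolist() for x in range(254,274,2)])
def oz(p,z):
    o,r=ray(None,p,c);return o+r*(z-o[2])/r[2]
print("cam",-c[1].T@c[2])
# tile silhouettes at side posts/slot-rib ends and pivot/stud checks
for n,p,z in [("pivot",(470,203),147),("stud",(184,205),151),("base-x+y",(193,99),12),("base+x+y",(419,99),12)]:print(n,oz(p,z))
for p in [(260,198),(270,198)]: print(p,oz(p,131))
```

```text
150 [[102, 149, 176], [68, 102, 132], [41, 65, 114], [42, 68, 119], [40, 67, 120], [59, 82, 124], [115, 130, 138], [125, 145, 153], [104, 148, 174], [101, 150, 177]]
180 [[98, 143, 170], [57, 89, 122], [56, 90, 154], [63, 101, 171], [63, 101, 172], [73, 107, 172], [154, 171, 184], [172, 188, 190], [126, 162, 182], [104, 151, 178]]
195 [[95, 140, 167], [57, 89, 122], [62, 97, 165], [68, 110, 183], [68, 109, 183], [88, 122, 185], [170, 188, 199], [180, 198, 201], [126, 163, 184], [101, 148, 174]]
210 [[89, 131, 157], [50, 79, 115], [64, 103, 168], [73, 115, 185], [73, 113, 185], [110, 139, 189], [199, 207, 213], [202, 211, 211], [126, 163, 184], [94, 138, 164]]
225 [[108, 156, 187], [85, 125, 164], [66, 107, 177], [70, 112, 185], [73, 115, 187], [133, 158, 193], [189, 205, 207], [156, 183, 198], [116, 161, 190], [113, 159, 189]]
cam [472.4 -91.8 396.4]
pivot [ 647.  -196.1  147. ]
stud [ 415.  -186.4  151. ]
base-x+y [ 406.6 -112.1   12. ]
base+x+y [ 661.9 -123.    12. ]
(260, 198) [ 476.4 -190.4  131. ]
(270, 198) [ 485.  -190.8  131. ]
```

jog_arm:
  offset:
    - [-0.14,0.1,0.1]
    - [-0.14,0.1,0.3]
    - [0,0,0.5]
    - [0,0,0.5]
    - [0,0,0.5]
  dr:
    - [0,0,0]
    - [0,0,0]
    - [0,0,0]
    - [0,0,0]
    - [0,0,0]
  claw: [0.1,0.1,0.1,0.1,0.1]

```text
time_s: 8.95
tcp_pos: [479.7, -189.6, 148.7]
eef_rot: [0.721, 0.693, -0.0, -0.001]
wrist_force: [0.3, -0.0, -0.8]
opening: 38.5
grip_force: 0.0
```

```bash
python3 -c "
from plan import *
st();plan([[479.5,-189.5,102]],down(-.042),4)"
```

```text
t 8.95 tcp [ 479.7 -189.6  148.7] q [-0.53  0.28 -0.23  1.06  0.    1.08] F [ 0.3 -0.  -0.8] open 38.5 grip 0.0
offset [[0.0, -0.0, 0.23], [0.0, -0.0, 0.24], [0.0, -0.0, 0.23], [0.0, -0.0, 0.23]] 
 dr [[-0.0, -0.0, 0.01], [-0.0, -0.0, 0.0], [-0.01, -0.0, 0.01], [0.0, -0.01, 0.01]]
```

Aligned over the plaque. I'll go down, close gently, and check the forces.

jog_arm:
  offset:
    - [0,0,0.23]
    - [0,0,0.23]
    - [0,0,0.23]
    - [0,0,0.2]
    - [0,0,0]
  dr:
    - [0,0,0]
    - [0,0,0]
    - [0,0,0]
    - [0,0,0]
    - [0,0,0]
  claw: [0.1,0.1,0.1,0.1,0.1]

```text
time_s: 9.57
tcp_pos: [479.2, -189.6, 105.7]
eef_rot: [0.721, 0.693, -0.0, -0.0]
wrist_force: [0.0, 0.6, 1.1]
opening: 38.3
grip_force: 0.0
```

jog_arm:
  offset:
    - [0,0,0]
    - [0,0,0]
    - [0,0,0]
    - [0,0,0]
    - [0,0,0]
  dr:
    - [0,0,0]
    - [0,0,0]
    - [0,0,0]
    - [0,0,0]
    - [0,0,0]
  claw: [0.85,0.85,0.85,0.85,0.85]
  newtons: 20

```text
time_s: 10.2
tcp_pos: [479.7, -189.9, 106.7]
eef_rot: [0.721, 0.693, 0.0, 0.0]
wrist_force: [-1.7, -0.1, 6.2]
opening: 9.0
grip_force: 23.9
```

jog_arm:
  offset:
    - [0,0,0]
    - [0,0,0]
    - [0,0,-0.1]
    - [0,0,-0.2]
    - [0,0,-0.3]
  dr:
    - [0,0,0]
    - [0,0,0]
    - [0,0,0]
    - [0,0,0]
    - [0,0,0]
  claw: [1,1,1,1,1]
  newtons: 60

```text
time_s: 10.82
tcp_pos: [479.3, -189.6, 136.8]
eef_rot: [0.721, 0.693, -0.0, -0.0]
wrist_force: [0.7, 0.2, -2.4]
opening: 8.3
grip_force: 58.6
```

jog_arm:
  offset:
    - [0,0,-0.4]
    - [0,0,-0.5]
    - [0,0,-0.5]
    - [0,0,-0.5]
    - [0,0,-0.5]
  dr:
    - [0,0,0]
    - [0,0,0]
    - [0,0,0]
    - [0,0,0]
    - [0,0,0]
  claw: [1,1,1,1,1]

```text
time_s: 11.45
tcp_pos: [479.3, -189.6, 257.7]
eef_rot: [0.721, 0.693, 0.0, 0.0]
wrist_force: [0.3, -1.1, -3.0]
opening: 8.5
grip_force: 58.6
```

jog_arm:
  offset:
    - [0,0,-0.5]
    - [0,0,-0.5]
    - [0,0,-0.2]
    - [0,0,0]
    - [0,0,0]
  dr:
    - [0,0,0]
    - [0,0,0]
    - [0,0,0]
    - [0,0,0]
    - [0,0,0]
  claw: [1,1,1,1,1]

```text
time_s: 12.08
tcp_pos: [479.2, -189.6, 315.4]
eef_rot: [0.721, 0.693, -0.0, -0.001]
wrist_force: [0.3, -0.6, -3.1]
opening: 8.5
grip_force: 58.7
```

Run:
```python
from plan import *
import cv2
f=robot.grab_frame("side");s=st()
cv2.imwrite("pics/s3.png",cv2.resize(f[60:330,180:420],None,fx=2,fy=2))
c=Ro.from_rotvec(-np.pi/4*np.array([-np.sin(-.042),np.cos(-.042),0]))
R=c*Ro.from_quat(s["eef_rot"]);print("tool z end",R.apply([0,0,1]))
print(plan([s["tcp_pos"]+[-40,10,10]],R,10)[0])
```

```text
t 12.12 tcp [ 479.2 -189.5  315.4] q [-0.53  0.24  0.16  1.5  -0.    1.08] F [ 1.  -0.8 -2. ] open 8.5 grip 58.6604779958725
tool z end [ 0.70563941 -0.02899667 -0.70797755]
offset [[0.02, -0.08, -0.02], [0.01, -0.08, -0.03], [0.02, -0.08, -0.03], [0.02, -0.07, -0.04], [0.01, -0.07, -0.04]] 
 dr [[-0.75, -0.0, -0.0], [-0.75, -0.0, -0.0], [-0.75, -0.01, -0.0], [-0.75, 0.0, -0.0], [-0.75, 0.0, -0.0]]
offset [[0.02, -0.07, -0.05], [0.02, -0.06, -0.05], [0.01, -0.06, -0.06], [0.02, -0.05, -0.07], [0.02, -0.05, -0.06]] 
 dr [[-0.75, 0.0, -0.0], [-0.75, -0.0, -0.0], [-0.75, -0.0, -0.0], [-0.75, -0.0, -0.0], [-0.75, -0.01, -0.01]]
[ 439.40050695 -179.45209757  325.3182125 ]
```

View pics/s3.png

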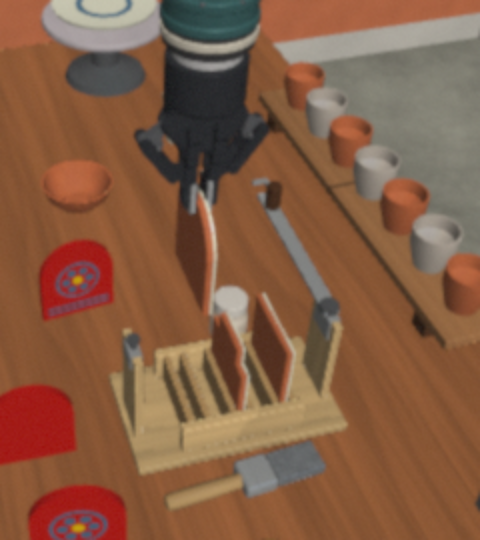

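The picture shows the arched plaque held clear above the carrier at (195,250), white face away from the robot. The strap is swung aside and the stepped and square tiles are still in place. Now I tilt it.

jog_arm:
  offset:
    - [0.02,-0.08,-0.02]
    - [0.02,-0.08,-0.03]
    - [0.02,-0.08,-0.03]
    - [0.02,-0.07,-0.04]
    - [0.01,-0.07,-0.04]
  dr:
    - [-0.75,0,0]
    - [-0.75,0,0]
    - [-0.75,0,0]
    - [-0.75,0,0]
    - [-0.75,0,0]
  claw: [1,1,1,1,1]

```text
time_s: 12.75
tcp_pos: [459.0, -184.0, 320.7]
eef_rot: [0.707, 0.68, 0.136, 0.141]
wrist_force: [0.4, 0.2, -2.3]
opening: 8.8
grip_force: 58.8
```

jog_arm:
  offset:
    - [0.02,-0.07,-0.05]
    - [0.02,-0.06,-0.05]
    - [0.01,-0.06,-0.06]
    - [0.02,-0.05,-0.07]
    - [0.02,-0.05,-0.06]
  dr:
    - [-0.75,0,0]
    - [-0.75,0,0]
    - [-0.75,0,0]
    - [-0.75,0,0]
    - [-0.75,0,0]
  claw: [1,1,1,1,1]

```text
time_s: 13.38
tcp_pos: [439.1, -178.6, 325.4]
eef_rot: [0.666, 0.64, 0.266, 0.276]
wrist_force: [1.0, -0.7, -2.3]
opening: 8.5
grip_force: 58.9
```

jog_arm:
  offset:
    - [0,0,0]
    - [0,0,0]
    - [0,0,0]
    - [0,0,0]
    - [0,0,0]
  dr:
    - [0,0,0]
    - [0,0,0]
    - [0,0,0]
    - [0,0,0]
    - [0,0,0]
  claw: [1,1,1,1,1]

```text
time_s: 14.0
tcp_pos: [439.9, -179.1, 326.1]
eef_rot: [0.666, 0.64, 0.265, 0.276]
wrist_force: [-0.1, 0.4, -2.1]
opening: 8.6
grip_force: 58.9
```

Run:
```python
from plan import *
import cv2
f=robot.grab_frame("side");g=robot.grab_frame("top");s=st()
print("tool z",Ro.from_quat(s["eef_rot"]).as_matrix()[:,2],"qvel",np.abs(s["qvel"]).max())
cv2.imwrite("pics/s4.png",np.hstack([cv2.resize(f[60:330,180:420],(400,450)),cv2.resize(g[100:280,230:390],(400,450))]))
```

```text
t 14.1 tcp [ 439.8 -179.1  326.1] q [-0.92 -0.29 -0.6   0.69  0.58  0.87] F [-0.6  0.4 -2.4] open 8.3 grip 58.91954004764557
tool z [ 0.70641943 -0.0278637  -0.70724479] qvel 0.0018988630605645373
```

View pics/s4.png

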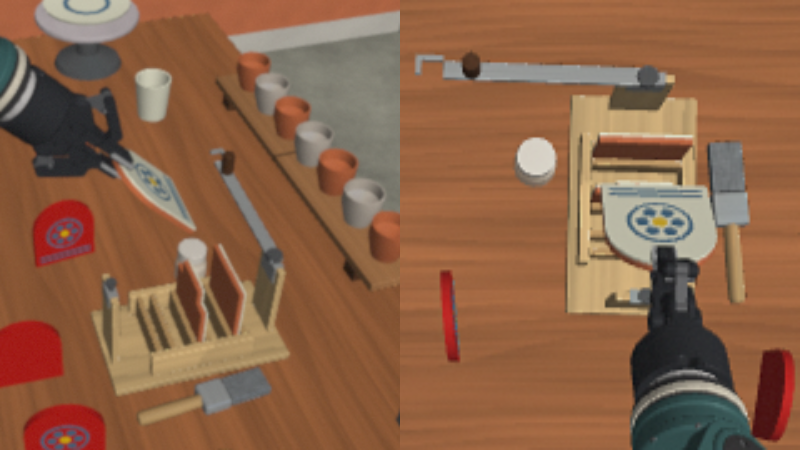

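The glazed face looks up at (155,185) in the side view and (660,220) in the top view. The arched end is higher at the gripper, the lean is 45°, everything is still, and the other things appear untouched.

```bash
python3 -c "
from bench import robot
print(robot.finish_job())"
```

```text
the job is handed in; nothing more can be done
None
```

The job is handed in after about 14 s: the hasp is swung about a quarter turn clear, and the arched plaque is held still above the carrier at 45°, glaze up and arched end higher, with nothing else appearing disturbed in the last camera views.

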